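Open the push-and-turn cleaner bottle in its holder

TASK

Pick up the square cleaner bottle by its cap and set it squarely down to the floor of the wooden holder's pocket, then open its child-safe cap there: press the cap down, twist it counter-clockwise (seen from above) while pressed, and lift it straight off. Finish while still holding the cap in the gripper, level and about 8 cm directly above the open bottle, which stays standing in the holder; do not let go of it at the end, and leave the jars and the lemon where they are.

Things in the scene. Friction and masses are not known exactly. Their poses are not given: they have to be found in the camera images.
- bottle: Square white plastic bottle, loose, about 0.26 kg, 64 x 64 mm, 88 mm tall to a low round shoulder, then a round neck with its rim at 122.5 mm. Origin at the centre of its underside, z up, x and y square to its sides; any quarter turn fits the pocket. It starts upright on the worktop with the cap locked on, and can be carried by the cap.
- cap_center (a point): Centre (half-way up) of the ribbed grey round cap, 58 mm across, 30 mm tall; z up, x along the raised pointer on top. Locked on: centre 121 mm above the bottle's underside, lower edge 106 mm, x along the bottle's x; locked unless pressed down 4.5 mm or more. Kept pressed it turns counter-clockwise from above; 41 to 87 degrees from locked (87 is a stop; aim for 62) it lifts straight off.
- cap_liner (a joint): Spring disc inside the cap that resists pressing: reads how far the cap is pressed down on the neck (m), 0 locked at rest, -0.003 when the cap is off; 3 N at 0, plus 1 N per mm (8 N at 5 mm); it bottoms out at 0.007.
- holder: Light wooden bottle holder screwed to the worktop, base plate 135 x 105 x 8 mm, walls up to 48 mm above the worktop, square pocket 69 x 69 mm with its mouth sloped out to about 78 mm over the top 10 mm. Origin at the centre of its underside on the worktop, x and y square to the pocket, which is centred on it.
- pocket_floor (a point): Centre of the pocket's floor, 8 mm above the worktop and 40 mm below the top of the holder's walls; axes as the holder's. The bottle's underside rests here.
- amber_jar: Bystander: closed jar, 59 mm across, 86 mm tall; origin at its underside. To be left alone.
- spice_jar: Bystander: slim spice jar with a dark cap, 41 mm across, 105 mm tall; origin at its underside. To be left alone.
- lemon: Bystander: lemon, 71 x 53 x 51 mm; origin at its underside. To be left alone.
Not all that is in view belongs to the job. Of the things that look like the part that bears cap_center, the larger one is meant.

How it is judged (in metres and radians):
On the way, in this order (a step that is already met when the one before it is completed fails the run):
1. the bottle stands in the holder's pocket, down on its floor and upright, with the cap still locked on (z of bottle in the frame of pocket_floor between -0.004 and 0.004 m and horizontal distance between bottle and pocket_floor below 0.008 m and angle between bottle's own z axis and vertical below 0.08 rad and z of cap_center in the frame of bottle below 0.124 m and angle between the x axis of cap_center and the x axis of bottle, either way round below 0.3 rad), for 0.1 s.
2. with the bottle in the pocket the cap is turned at least 31 degrees against the bottle while still on the neck (z of bottle in the frame of pocket_floor between -0.004 and 0.004 m and horizontal distance between bottle and pocket_floor below 0.008 m and angle between bottle's own z axis and vertical below 0.08 rad and z of cap_center in the frame of bottle below 0.124 m and angle between the x axis of cap_center and the x axis of bottle, either way round above 0.55 rad), for 0.05 s.
At the end, for the whole second after the job is handed in: Bottle upright (0.08 rad) on the pocket floor (4 mm height, 8 mm sideways); cap gripped (over 2 N), touching neither bottle nor holder, level within 0.35 rad, within 40 mm of the bottle axis, centre 165 to 280 mm above the bottle underside; jars and lemon within 30 mm of their places (z of bottle in the frame of pocket_floor between -0.004 and 0.004 m and horizontal distance between bottle and pocket_floor below 0.008 m and angle between bottle's own z axis and vertical below 0.08 rad and z of cap_center in the frame of bottle between 0.165 and 0.28 m and horizontal distance between cap_center and bottle below 0.04 m and angle between cap_center's own z axis and vertical below 0.35 rad and contact force between the fingers and cap above 2 N and contact force between cap and bottle below 0.1 N and contact force between cap and holder below 0.1 N and linear speed of bottle below 0.03 m/s and distance of each of amber_jar, spice_jar, lemon from where it was at the start of the episode below 0.03 m); the arm keeps its last pose, push and grip.
It fails at once if a jar or the lemon is pushed more than 30 mm from its place (distance of any of amber_jar, spice_jar, lemon from where it was at the start of the episode above 0.03 m).
It fails at once if the bottle is tipped over (more than 0.7 rad) (angle between bottle's own z axis and vertical above 0.7 rad).
It also fails if it takes over 48 s, if anything falls off the work surface, if the arm or the gripper's body presses on something with over 40 N, if the wrist force passes 120 N, or if a joint passes its speed limit or range.

ROBOT

A 6-joint arm with a two-finger parallel gripper is mounted at the origin on a cart in front of the work surface, level with it; the furniture and walls round the work are solid. World frame = base frame: x ahead of the robot, y to its left, z up, the work surface at z = 0. Lengths are in m, angles in degrees, forces in N, time in s.
With the tool pointing down it reaches from about 0.4 to 0.825 m from the base axis. Payload 7 kg.
Tool frame: the origin (TCP) lies midway between the tips of the shut fingers; the grasp point (between the pads) lies 19 mm behind it (ctrl.hold_point_z is the distance from the TCP to the grasp point, in m); z points along the fingers, y is the line along which they close (so a half turn about z gives the same grasp; the last joint's range is limited). The gripper opens to 88 mm and grips with 3 to 60 N. Pads are 19 mm wide; open, the fingers measure 130 mm over their backs; the gripper's body (78 mm by 193 mm) begins 47 mm behind the grasp point.
Start: joints at [-59.696, 20.546, 0.682, 0, -70.136, -16.507], TCP at [0.161, -0.656, 0.227] pointing down, gripper open.
Joint ranges: [-176.03, 176.03], [-82.01, 121.73], [-58.28, 71.71], [-173.87, 95.51], [-174.79, -0.11], [-173.66, 173.66]. Speed limits (degrees/s): [136.94, 136.94, 172.46, 180, 180, 180].

INTERFACE

Orientations are given as [roll, pitch, yaw] about the fixed x, y, z axes, in that order (R = Rz(yaw) Ry(pitch) Rx(roll)).
In Python, from plant import ctrl gives the robot as it stands.
- The arm moves only by the tool apply_moves, never from a script. Its argument "deltas" is a list of rows, each an object with "fingers": the finger opening in mm, from 0 to 87.6; "delta_pos": the shift along the tool's x, y, z in mm, a list of three; "angular": the turn, a rotation vector about the tool's x, y, z in degrees, a list of three. A call has 1 to 10 rows; each row is the pose to reach, as a shift and turn from the pose commanded when the call began, along the tool's axes at that moment; what a row does not reach only later rows make up. A row lasts 1/10 s, in which the tool goes at most 50 mm and 8.59 degrees, less where a joint would pass 70% of its speed; a pose out of reach is approached as far as the arm can. A call with a gripper value outside its range is refused whole. The fingers move at their own pace and stop on an object; the grip force is fixed at half the most. Time passes only in rows, so rows that repeat a pose let the fingers close. It gives the time, the measured TCP pose, the force, the opening and the grip force at its end, in the units of the state.
- ctrl.get_obs(): the state, without advancing time (a new reading comes with each control period).
- ctrl.snapshot(name): name is "side" or "top" or "wrist"; returns the picture (420x560x3 uint8, red, green, blue); there is no depth.
- ctrl.camera_params(name): a dict with "fx", "fy", "cx", "cy" (pixels), "cam_to_world" (4x4, takes a point from camera to world coordinates); the wrist camera has in their place "mount" (4x4, takes a point from camera to tool coordinates, whose origin is the TCP and whose axes are the flange's). Camera axes: x right, y up, looking along -z (the intrinsics and any distortion apply to the point x, -y, -z); pixel columns grow to the right and rows downward; lengths in m; the calibration is good to about 2 mm. The wrist camera is an equidistant fisheye: a pixel r from the principal point sees the ray r / f radians off the axis. A picture is of the moment at which its call begins: read the wrist's pose just before it. camera_params takes no time and is no camera call.
- ctrl.close_job(): hands the job in; it is judged then, once.
The state is a dict: "clock": time; "joint_pos": joint angles; "qvel": joint speeds; "tau": joint torques, N m; "tool_pos": TCP position; "orientation": TCP orientation; "force": force on the tool from outside, world axes, zero at the start; "moment": the same for the moment, N m; "opening": finger opening in m; "gripper_force": force on a finger pad.
Only numpy, scipy, OpenCV 4.12 (cv2) and the standard library are available. Lean on these libraries where they do the work, as an engineer would, in place of code of your own. Each camera call takes 0.05 s, during which the arm holds its last target. There are 200 camera calls.

## Working session

There is one attempt and no reset: what is moved stays moved. The work goes in short steps, Python scripts to look and compute and a tool call to move; the robot and the scene stay as the last step left them, time stands still between calls to the robot, and variables do not carry over. Pictures are saved under pics/ and viewed, at most 13 in all, crops included, and the job is handed in when it is done.

Besides the shell and the picture viewer there is one more tool, called after ">>>" by a JSON object that holds its "op" and its "data", one argument or row to a line. apply_moves: Moves the arm, as the interface text tells. Its arguments: {"type":"object","properties":{"deltas":{"type":"array"}},"required":["deltas"]}

```bash
mkdir -p pics; ls; python3 - <<'E'
from plant import ctrl
import cv2,numpy as np
print(ctrl.get_obs())
for n in("side","top","wrist"):
    p=ctrl.camera_params(n);print(n,p)
    cv2.imwrite(f"pics/{n}0.png",ctrl.snapshot(n)[:,:,::-1])
E
```

```text
pics
{'clock': 0.0, 'joint_pos': array([-5.96980147e+01,  2.05903076e+01,  6.37098615e-01, -2.13732243e-02,
       -7.01346671e+01, -1.65068182e+01]), 'qvel': array([ 0.01776601,  0.09978646, -0.045457  , -0.04861005, -0.04392749,
        0.04885278]), 'tau': array([ 4.61365380e-04, -5.82717669e+01,  2.93075502e+01,  6.99775457e+00,
        7.14180715e-03, -1.42519734e-04]), 'tool_pos': array([ 0.1608358 , -0.65508773,  0.22565671]), 'orientation': array([ 1.79910036e+02, -5.70630836e-03, -1.66212107e+02]), 'force': array([ 0.7868505 ,  0.90606661, -0.04276528]), 'moment': array([-0.01655613, -0.00928485, -0.00668429]), 'gripper_force': 0.0, 'opening': 0.08776738148861044}
side {'fx': 496.2705022989673, 'fy': 496.2705022989673, 'cx': 272.44918672825236, 'cy': 211.26557535616513, 'cam_to_world': array([[-0.89452145,  0.28555916, -0.34392928,  0.06076715],
       [-0.44656444, -0.53591388,  0.71650298,  1.12414732],
       [ 0.02028752,  0.79451386,  0.60690702,  0.953299  ],
       [ 0.        ,  0.        ,  0.        ,  1.        ]])}
top {'fx': 506.16507253011264, 'fy': 506.1650725
[... 180 characters left out ...]
1e-01,  1.53174754e-02, -2.79615129e-03,
         1.28817352e-01],
       [-6.37946621e-06,  1.79175913e-01,  9.83817052e-01,
         1.25458935e+00],
       [ 0.00000000e+00,  0.00000000e+00,  0.00000000e+00,
         1.00000000e+00]])}
wrist {'fx': 325.19226210127806, 'fy': 325.19226210127806, 'cx': 275.66911444243055, 'cy': 213.98778766870763, 'mount': array([[-8.03032069e-04,  9.58230355e-01,  2.85996403e-01,
         7.73580053e-02],
       [ 9.99999519e-01,  9.30566405e-04, -3.10022409e-04,
        -1.20413167e-03],
       [-5.63211528e-04,  2.85996017e-01, -9.58230641e-01,
        -1.58714509e-01],
       [ 0.00000000e+00,  0.00000000e+00,  0.00000000e+00,
         1.00000000e+00]])}
```

View pics/top0.png

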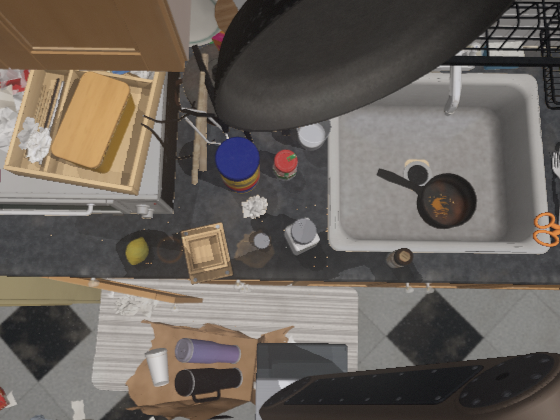

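View pics/side0.png

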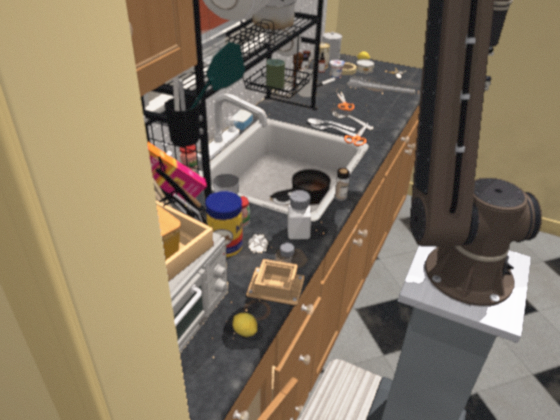

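Top view: the holder is near (207,250), the white square bottle with its grey cap near (303,232), the lemon near (137,251) and the spice jar near (401,258). There is a second small grey cap near (261,241). I'll confirm which cap is meant in an enlarged crop.

```bash
python3 - <<'E'
import cv2,numpy as np
t=cv2.imread("pics/top0.png")[200:290,170:340]; s=cv2.imread("pics/side0.png")[180:310,225:330]
a=cv2.resize(t,None,fx=4.7,fy=4.7,interpolation=cv2.INTER_CUBIC)
cv2.imwrite("pics/c1.png",a)
E
```

```text
(no output)
```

View pics/c1.png

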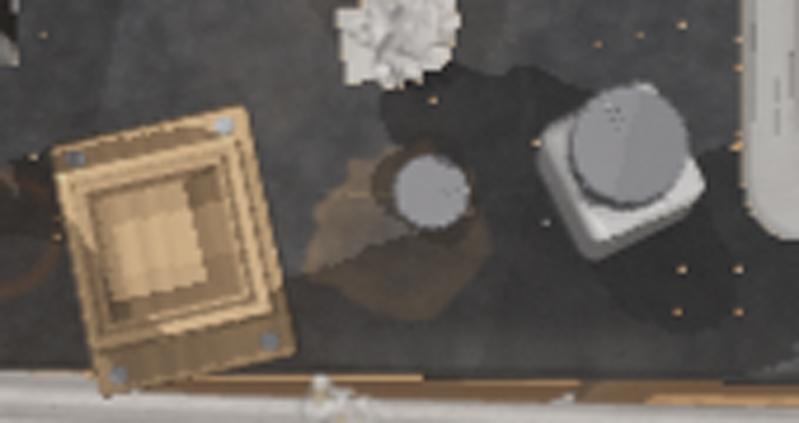

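The crop has two round grey tops. The smaller, at about (262,240), is the lid of a translucent amber jar with a brown body ring and brown shadow. The larger, at about (304,231), sits on the white square bottle and fits the description, so that is the cap. Next I measure the cap and the holder.

```bash
cat > h.py <<'E'
import cv2,numpy as np
from plant import ctrl
from scipy.spatial.transform import Rotation as R
def ray(name,uv,obs=None):
    p=ctrl.camera_params(name);uv=np.atleast_2d(np.float64(uv))
    a=(uv-[p['cx'],p['cy']])/p['fx']
    if name=='wrist':
        r=np.linalg.norm(a,axis=1,keepdims=True)
        d=np.c_[a*np.sinc(r/np.pi),np.cos(r)]
        T=np.eye(4);T[:3,:3]=R.from_euler('xyz',obs['orientation'],degrees=True).as_matrix();T[:3,3]=obs['tool_pos']
        M=T@p['mount']
    else:
        d=np.c_[a,np.ones(len(a))];M=p['cam_to_world']
    return M[:3,3],(d*[1,-1,-1])@M[:3,:3].T
def toplane(name,uv,z,obs=None):
    o,d=ray(name,uv,obs);return o+d*((z-o[2])/d[:,2])[:,None]
def px(name,P,obs):
    p=ctrl.camera_params(name);T=np.eye(4);T[:3,:3]=R.from_euler('xyz',obs['orientation'],degrees=True).as_matrix();T[:3,3]=obs['tool_pos']
    q=np.linalg.inv(T@p['mount'])@np.r_[P,1];q=q[:3]*[1,-1,-1];th=np.arctan2(np.hypot(q[0],q[1]),q[2])
    return np.r_[p['cx'],p['cy']]+p['fx']*th*q[:2]/np.hypot(q[0],q[1])
E
python3 - <<'E'
from h import *
im=cv2.imread("pics/top0.png")
roi=lambda m,b:[m.__setitem__((slice(0,b[1]),),0),m.__setitem__((slice(b[3],None),),0),m.__setitem__((slice(None),slice(0,b[0])),0),m.__setitem__((slice(None),slice(b[2],None)),0)]
hsv=cv2.cvtColor(im,cv2.COLOR_BGR2HSV)
for (u,v) in((304,231),(303,238),(312,245),(262,240),(190,240),(205,262)): print(u,v,hsv[v,u])
# cap: grey band
g=im.max(2).astype(int)
m=((g>125)&(g<185)&(hsv[...,1]<45)).astype(np.uint8);roi(m,(284,210,324,260))
m=cv2.morphologyEx(m,cv2.MORPH_OPEN,np.ones((3,3)))
n,l,s,c=cv2.connectedComponentsWithStats(m);i=1+s[1:,4].argmax()
print("cap",s[i],c[i],toplane('top',c[i],.136))
w=((hsv[...,1]>60)&(hsv[...,0]>8)&(hsv[...,0]<28)&(g>70)).astype(np.uint8);roi(w,(178,215,236,283))
w=cv2.morphologyEx(w,cv2.MORPH_CLOSE,np.ones((5,5)))
c,_=cv2.findContours(w,0,2);c=max(c,key=cv2.contourArea);P=toplane('top',c[:,0],.008)[:,:2].astype(np.float32)
print("holder",cv2.minAreaRect(P),cv2.minAreaRect(c))
# bottle incl. cap whole silhouette bottom corners
b=((g>100)&(hsv[...,1]<45)).astype(np.uint8);roi(b,(280,210,325,262))
c,_=cv2.findContours(b,0,2);c=max(c,key=cv2.contourArea);P=toplane('top',c[:,0],.088)[:,:2].astype(np.float32)
print("bottle",cv2.minAreaRect(P))
for u,v in((137,251),(262,240),(401,258)):print(toplane('top',(u,v),.06))
E
```

```text
304 231 [140   6 137]
303 238 [120   6 139]
312 245 [ 20  17 133]
262 240 [130   5 148]
190 240 [ 16  95 159]
205 262 [ 16  93 135]
cap [292 218  24  24 458] [303.74235808 230.25982533] [[0.48968793 0.05655207 0.136     ]]
holder ((0.43814337253570557, 0.2936936020851135), (0.1542092114686966, 0.12659433484077454), 13.615839004516602) ((203.84115600585938, 257.0352783203125), (62.25904846191406, 51.30405807495117), 77.47119140625)
bottle ((0.4881143569946289, 0.058523133397102356), (0.0689242035150528, 0.07319421321153641), 28.5506591796875)
[[0.44479719 0.44550624 0.06      ]]
[[0.4755308  0.15058774 0.06      ]]
[[ 0.43797498 -0.17787327  0.06      ]]
```

```bash
cat >> h.py <<'E'
def go(pos,yaw,o=None):
    "delta (mm, deg) in tool axes to a tool-down pose"
    o=o or ctrl.get_obs();A=R.from_euler('xyz',o['orientation'],degrees=True);B=R.from_euler('xyz',[180,0,yaw],degrees=True)
    return np.round(A.inv().apply(np.array(pos)-o['tool_pos'])*1000,1),np.round((A.inv()*B).as_rotvec(degrees=True),2)
E
python3 - <<'E'
from h import *
print(go((.40,-.35,.36),-130))
o=dict(tool_pos=np.array([.40,-.35,.36]),orientation=[180,0,-130])
print(go((.44,.17,.36),-91,o))
E
```

```text
(array([-305. ,  239.5, -133.9]), array([ 7.000e-02,  2.000e-02, -3.621e+01]))
(array([-424.1,  303.6,    0. ]), array([  0.,   0., -39.]))
```

>>> {"op": "apply_moves", "data": {
  "deltas": [
    {"fingers":87,"delta_pos":[-40,31,-40],"angular":[0,0,-5]},
    {"fingers":87,"delta_pos":[-80,62,-60],"angular":[0,0,-10]},
    {"fingers":87,"delta_pos":[-118,93,-80],"angular":[0,0,-15]},
    {"fingers":87,"delta_pos":[-155,122,-100],"angular":[0,0,-20]},
    {"fingers":87,"delta_pos":[-190,150,-120],"angular":[0,0,-25]},
    {"fingers":87,"delta_pos":[-228,180,-134],"angular":[0,0,-30]},
    {"fingers":87,"delta_pos":[-267,210,-134],"angular":[0,0,-36]},
    {"fingers":87,"delta_pos":[-305,239,-134],"angular":[0,0,-36]},
    {"fingers":87,"delta_pos":[-305,239,-134],"angular":[0,0,-36]}
  ]
}}

```text
clock: 1.05
tool_pos: [0.4021, -0.3477, 0.361]
orientation: [-180.0, 0.1, -130.0]
force: [0.2, -0.7, -0.6]
opening: 0.0868
gripper_force: 0.0
```

>>> {"op": "apply_moves", "data": {
  "deltas": [
    {"fingers":87,"delta_pos":[-424,304,0],"angular":[0,0,-39]},
    {"fingers":87,"delta_pos":[-424,304,0],"angular":[0,0,-39]},
    {"fingers":87,"delta_pos":[-424,304,0],"angular":[0,0,-39]},
    {"fingers":87,"delta_pos":[-424,304,0],"angular":[0,0,-39]},
    {"fingers":87,"delta_pos":[-424,304,0],"angular":[0,0,-39]},
    {"fingers":87,"delta_pos":[-424,304,0],"angular":[0,0,-39]},
    {"fingers":87,"delta_pos":[-424,304,0],"angular":[0,0,-39]},
    {"fingers":87,"delta_pos":[-424,304,0],"angular":[0,0,-39]},
    {"fingers":87,"delta_pos":[-424,304,0],"angular":[0,0,-39]},
    {"fingers":87,"delta_pos":[-424,304,0],"angular":[0,0,-39]}
  ]
}}

```text
clock: 2.05
tool_pos: [0.4393, 0.1498, 0.3609]
orientation: [-180.0, 0.0, -91.2]
force: [1.1, -0.7, 1.2]
opening: 0.0867
gripper_force: 0.0
```

>>> {"op": "apply_moves", "data": {
  "deltas": [
    {"fingers":87,"delta_pos":[0,0,0],"angular":[0,0,0]},
    {"fingers":87,"delta_pos":[0,0,0],"angular":[0,0,0]},
    {"fingers":87,"delta_pos":[0,0,0],"angular":[0,0,0]}
  ]
}}

```text
clock: 2.35
tool_pos: [0.4398, 0.1473, 0.3604]
orientation: [180.0, -0.0, -91.2]
force: [-0.0, -0.9, 0.5]
opening: 0.0871
gripper_force: 0.0
```

```bash
python3 - <<'E'
from h import *
import pickle
o=ctrl.get_obs();im=ctrl.snapshot("wrist")[:,:,::-1];cv2.imwrite("pics/w1.png",im);pickle.dump(o,open("w1.pkl","wb"))
print(o['clock'],o['tool_pos'],o['orientation'],o['joint_pos'])
for n,P in(("cap",(.49,.057,.136)),("hold",(.445,.29,.048)),("amber",(.475,.15,.086))):print(n,px('wrist',P,o))
E
```

```text
2.35 [0.43976914 0.14730046 0.36044605] [ 1.79983669e+02 -1.77366856e-02 -9.12028746e+01] [ 4.29478608e+01 -3.54340819e+00 -1.10752533e+01  1.36271876e-03
 -8.24922269e+01 -4.41509162e+01]
cap [231.03987491 111.07339733]
hold [274.33637162 262.19170893]
amber [249.78708229 180.35767692]
```

View pics/w1.png

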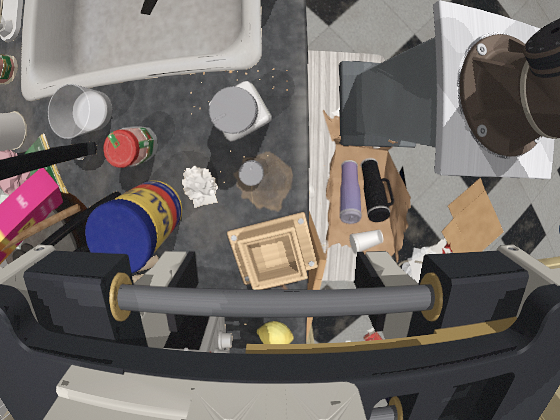

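The wrist view shows the cap at about (233,108) on the white bottle, the amber jar lid at (251,173), the holder at about (273,255), and the lemon at (275,333). I'll enlarge the holder and bottle to get clean edges.

```bash
python3 - <<'E'
from h import *
im=cv2.imread("pics/w1.png")
a=cv2.resize(im[202:302,216:336],(600,500),interpolation=cv2.INTER_CUBIC)
b=cv2.resize(im[72:142,198:278],(400,350),interpolation=cv2.INTER_CUBIC)
c=np.zeros((500,800,3),np.uint8);c[:,:400]=cv2.resize(a,(400,333))[[0]*0+list(range(333))+[0]*167];c[:350,400:]=b
c[333:,:400]=0
cv2.imwrite("pics/c2.png",a)
cv2.imwrite("pics/c3.png",b)
E
```

```text
(no output)
```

View pics/c2.png

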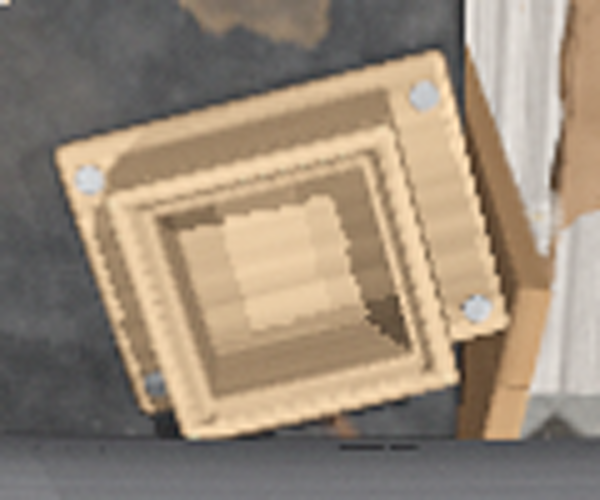

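View pics/c3.png

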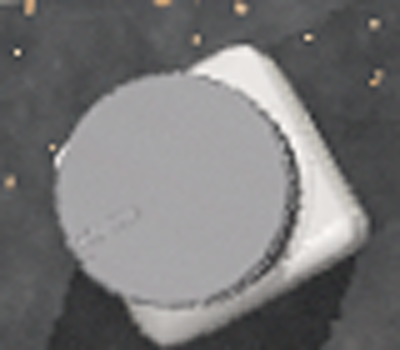

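c2 shows the holder's four wall-top corners and four screws. c3 shows the cap disc at about (175,189), its pointer running from (138,212) to (82,240), and the bottle's edges.

```bash
python3 - <<'E'
from h import *
import pickle
o=pickle.load(open("w1.pkl","rb"))
H=lambda a:np.array([216,202])+(np.array(a)+.5)/5-.5
B=lambda a:np.array([198,72])+(np.array(a)+.5)/5-.5
def rect(P):
    e=np.diff(np.r_[P,P[:1]],axis=0)[:,:2]
    return P.mean(0),np.linalg.norm(e,axis=1)*1e3,np.degrees(np.arctan2(e[:,1],e[:,0]))
for n,pts,z in(("wall",[(107,195),(388,125),(458,380),(190,438)],.048),("screws",[(89,180),(424,95),(477,308),(154,384)],.008)):
    print(n,*rect(toplane('wrist',H(pts),z,o)))
P=toplane('wrist',B([(175,189),(138,212),(82,240)]),.136,o);print("cap",P[0]);d=P[2]-P[1];print("pointer",np.degrees(np.arctan2(d[1],d[0])))
P=toplane('wrist',B([(368,225),(165,345),(240,45)]),.08,o);e=P[1]-P[0];f=P[2]-P[0];print(P,np.degrees(np.arctan2(e[1],e[0])),np.degrees(np.arctan2(f[1],f[0])),np.linalg.norm(e),np.linalg.norm(f), (P[1]+P[2])/2)
# refined cap disc
im=cv2.imread("pics/w1.png").astype(int);g=im.max(2);m=((g>125)&(g<185)&(g-im.min(2)<25)).astype(np.uint8)
k=np.zeros_like(m);k[80:140,200:265]=1;m*=k
n,l,s,c=cv2.connectedComponentsWithStats(m);i=1+s[1:,4].argmax();cc=max(cv2.findContours((l==i).astype(np.uint8),0,1)[0],key=cv2.contourArea)
print(s[i],cv2.minEnclosingCircle(toplane('wrist',cc[:,0],.136,o)[:,:2].astype(np.float32)))
E
```

```text
wall [0.44741878 0.28528224 0.048     ] [90.27567633 91.79026039 90.81704414 90.15102612] [-166.38929706  104.34761217   12.57976052  -75.97373026]
screws [0.44797251 0.28710227 0.008     ] [116.34225384  80.68576654 117.28549385  80.07634446] [-166.21684927  103.52334798   13.48062766  -77.15240198]
cap [0.4880986  0.05510894 0.136     ]
pointer 23.474471680198423
[[0.44397149 0.06480652 0.08      ]
 [0.49954652 0.09542233 0.08      ]
 [0.47680448 0.01472476 0.08      ]] 28.84999149487898 -56.75163879651877 0.06345007601157382 0.05988478833006525 [0.4881755  0.05507354 0.08      ]
[ 209   82   56   58 1881] ((0.4830544888973236, 0.05726788565516472), 0.0348404236137867)
```

```bash
python3 - <<'E'
from h import *
print(go((.4885,.0555,.19),-91.2))
print(go((.4885,.0555,.102),-91.2))
E
```

```text
(array([ 90.3, -50.6, 170.6]), array([-0.  , -0.  , -0.05]))
(array([ 90.3, -50.6, 258.6]), array([-0.  , -0.  , -0.05]))
```

>>> {"op": "apply_moves", "data": {
  "deltas": [
    {"fingers":87,"delta_pos":[22,-12,35],"angular":[0,0,0]},
    {"fingers":87,"delta_pos":[44,-24,70],"angular":[0,0,0]},
    {"fingers":87,"delta_pos":[66,-37,105],"angular":[0,0,0]},
    {"fingers":87,"delta_pos":[85,-48,140],"angular":[0,0,0]},
    {"fingers":87,"delta_pos":[90.3,-50.6,165],"angular":[0,0,0]},
    {"fingers":87,"delta_pos":[90.3,-50.6,171],"angular":[0,0,0]},
    {"fingers":87,"delta_pos":[90.3,-50.6,171],"angular":[0,0,0]},
    {"fingers":87,"delta_pos":[90.3,-50.6,171],"angular":[0,0,0]}
  ]
}}

```text
clock: 3.2
tool_pos: [0.4894, 0.0566, 0.1912]
orientation: [-179.9, 0.0, -91.2]
force: [-0.0, -0.1, -0.3]
opening: 0.087
gripper_force: 0.0
```

```bash
python3 - <<'E'
from h import *
import pickle
o=ctrl.get_obs();im=ctrl.snapshot("wrist")[:,:,::-1];pickle.dump(o,open("w2.pkl","wb"))
cv2.imwrite("pics/w2.png",im)
c=px('wrist',(.4885,.0555,.136),o);print(c,o['tool_pos'],o['orientation'])
u,v=c.astype(int);x0,y0=max(u-100,0),max(v-75,0);print(x0,y0)
cv2.imwrite("pics/c4.png",cv2.resize(im[y0:y0+150,x0:x0+200],None,fx=4,fy=4,interpolation=cv2.INTER_CUBIC))
E
```

```text
[277.78112196 232.46039022] [0.48939152 0.05658195 0.19120906] [-1.79872248e+02  4.33389870e-02 -9.12079915e+01]
177 157
```

View pics/c4.png

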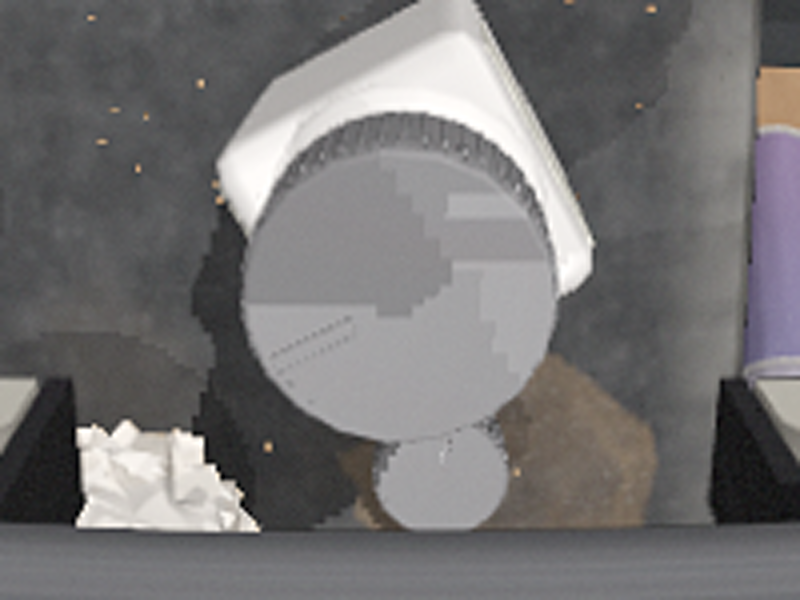

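The close view shows the cap disc centred at about (399,296) in the crop. The pointer lines run (350,318)→(272,355) and (355,330)→(285,372), and the fingers straddle the cap cleanly.

```bash
python3 - <<'E'
from h import *
import pickle
o=pickle.load(open("w2.pkl","rb"))
C=lambda a:np.array([177,157])+(np.array(a)+.5)/4-.5
print(toplane('wrist',C([(399,296)]),.136,o))
for z,p in((.136,[(350,318),(272,355)]),(.136,[(355,330),(285,372)]),(.08,[(475,20),(590,235)]),(.08,[(240,150),(425,50)]),(.075,[(225,150),(260,85)])):
    P=toplane('wrist',C(p),z,o);d=P[1]-P[0];print(np.degrees(np.arctan2(d[1],d[0])))
print(go((.488,.0555,.102),-91.2))
E
```

```text
[[0.48945449 0.05411451 0.136     ]]
25.639021356527568
31.478257041135034
117.67469362795586
-152.69573107194452
-120.54355230672464
(array([ 1.5,  1.7, 89.3]), array([-0.15,  0.06,  0.02]))
```

>>> {"op": "apply_moves", "data": {
  "deltas": [
    {"fingers":87,"delta_pos":[1.6,0.5,30],"angular":[0,0,0]},
    {"fingers":87,"delta_pos":[1.6,0.5,60],"angular":[0,0,0]},
    {"fingers":87,"delta_pos":[1.6,0.5,80],"angular":[0,0,0]},
    {"fingers":87,"delta_pos":[1.6,0.5,89],"angular":[0,0,0]},
    {"fingers":87,"delta_pos":[1.6,0.5,89],"angular":[0,0,0]},
    {"fingers":50,"delta_pos":[1.6,0.5,89],"angular":[0,0,0]},
    {"fingers":50,"delta_pos":[1.6,0.5,89],"angular":[0,0,0]},
    {"fingers":50,"delta_pos":[1.6,0.5,89],"angular":[0,0,0]},
    {"fingers":50,"delta_pos":[1.6,0.5,89],"angular":[0,0,0]},
    {"fingers":50,"delta_pos":[1.6,0.5,89],"angular":[0,0,0]}
  ]
}}

```text
clock: 4.25
tool_pos: [0.4884, 0.0549, 0.101]
orientation: [-180.0, 0.0, -91.2]
force: [-0.2, -0.3, 1.7]
opening: 0.0558
gripper_force: 30.0
```

>>> {"op": "apply_moves", "data": {
  "deltas": [
    {"fingers":50,"delta_pos":[0,0,-10],"angular":[0,0,0]},
    {"fingers":50,"delta_pos":[0,0,-25],"angular":[0,0,0]},
    {"fingers":50,"delta_pos":[0,0,-45],"angular":[0,0,0]},
    {"fingers":50,"delta_pos":[0,0,-65],"angular":[0,0,0]},
    {"fingers":50,"delta_pos":[0,0,-85],"angular":[0,0,0]},
    {"fingers":50,"delta_pos":[0,0,-105],"angular":[0,0,0]},
    {"fingers":50,"delta_pos":[0,0,-118],"angular":[0,0,0]},
    {"fingers":50,"delta_pos":[0,0,-120],"angular":[0,0,0]},
    {"fingers":50,"delta_pos":[0,0,-120],"angular":[0,0,0]}
  ]
}}

```text
clock: 5.15
tool_pos: [0.4878, 0.0548, 0.2206]
orientation: [180.0, 0.0, -91.2]
force: [-1.0, -0.1, -4.0]
opening: 0.0557
gripper_force: 30.0
```

```bash
python3 - <<'E'
from h import *
import pickle
o=ctrl.get_obs();print(o['force'],o['moment'],o['opening'],o['tool_pos'])
print(go((.4475,.286,.222),-106.2))
im=ctrl.snapshot("wrist")[:,:,::-1];cv2.imwrite("pics/w3.png",im)
s=ctrl.snapshot("side")[:,:,::-1]
a=cv2.resize(im[120:270,180:380],(500,375),interpolation=cv2.INTER_CUBIC);b=cv2.resize(s[150:300,220:340],(300,375),interpolation=cv2.INTER_CUBIC)
cv2.imwrite("pics/c5.png",np.hstack([a,b]))
E
```

```text
[-0.99186059 -0.05705766 -4.03365915] [ 0.04111955  0.11363112 -0.01041222] 0.05566614923674108 [0.48775934 0.05481589 0.22055305]
(array([-230.3,   45.2,   -1.3]), array([1.000e-02, 3.000e-02, 1.498e+01]))
```

View pics/c5.png

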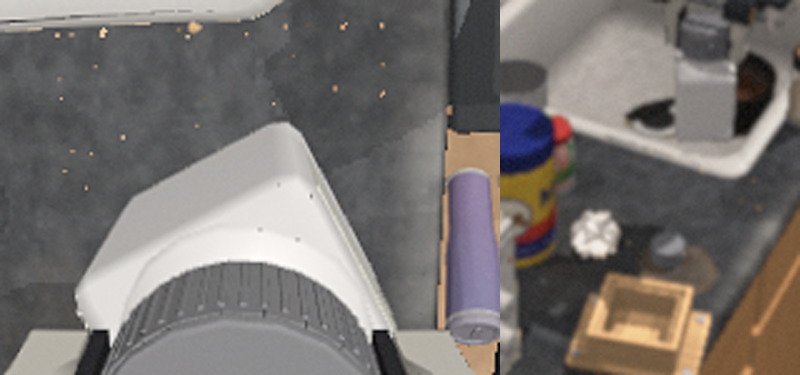

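The bottle hangs level and straight from the cap. I'm carrying it over the holder.

>>> {"op": "apply_moves", "data": {
  "deltas": [
    {"fingers":50,"delta_pos":[-15,3,0],"angular":[0,0,1]},
    {"fingers":50,"delta_pos":[-45,9,0],"angular":[0,0,3]},
    {"fingers":50,"delta_pos":[-80,16,0],"angular":[0,0,5]},
    {"fingers":50,"delta_pos":[-115,23,0],"angular":[0,0,8]},
    {"fingers":50,"delta_pos":[-150,29,0],"angular":[0,0,11]},
    {"fingers":50,"delta_pos":[-185,36,0],"angular":[0,0,13]},
    {"fingers":50,"delta_pos":[-212,42,0],"angular":[0,0,15]},
    {"fingers":50,"delta_pos":[-226,45,0],"angular":[0,0,15]},
    {"fingers":50,"delta_pos":[-230,45,0],"angular":[0,0,15]},
    {"fingers":50,"delta_pos":[-230,45,0],"angular":[0,0,15]}
  ]
}}

```text
clock: 6.25
tool_pos: [0.4477, 0.2855, 0.2198]
orientation: [180.0, -0.1, -106.1]
force: [0.4, -0.4, -3.4]
opening: 0.0553
gripper_force: 30.0
```

>>> {"op": "apply_moves", "data": {
  "deltas": [
    {"fingers":50,"delta_pos":[0,0,10],"angular":[0,0,0]},
    {"fingers":50,"delta_pos":[0,0,25],"angular":[0,0,0]},
    {"fingers":50,"delta_pos":[0,0,40],"angular":[0,0,0]},
    {"fingers":50,"delta_pos":[0,0,50],"angular":[0,0,0]},
    {"fingers":50,"delta_pos":[0,0,60],"angular":[0,0,0]},
    {"fingers":50,"delta_pos":[0,0,65],"angular":[0,0,0]},
    {"fingers":50,"delta_pos":[0,0,65],"angular":[0,0,0]}
  ]
}}

```text
clock: 6.95
tool_pos: [0.4478, 0.2852, 0.1549]
orientation: [180.0, -0.1, -106.2]
force: [-0.3, -0.4, -3.8]
opening: 0.0564
gripper_force: 30.0
```

```bash
python3 - <<'E'
from h import *
o=ctrl.get_obs();print(o['tool_pos'],o['orientation'],o['force'],o['joint_pos'])
print(go((.4475,.286,.155),-106.2))
im=ctrl.snapshot("wrist")[:,:,::-1];cv2.imwrite("pics/w4.png",im)
s=ctrl.snapshot("side")[:,:,::-1]
a=cv2.resize(im[120:270,180:380],(500,375),interpolation=cv2.INTER_CUBIC);b=cv2.resize(s[200:320,222:318],(300,375),interpolation=cv2.INTER_CUBIC)
cv2.imwrite("pics/c6.png",np.hstack([a,b]))
E
```

```text
[0.44777145 0.28523225 0.15488242] [ 1.79973358e+02 -6.42451190e-02 -1.06216924e+02] [-0.27282326 -0.35248659 -3.84351721] [ 5.36734070e+01  1.05260512e+01 -2.31913950e+01 -3.51874870e-03
 -5.63520424e+01 -6.98883950e+01]
(array([-0.7,  0.5, -0.1]), array([ 0.03, -0.06, -0.02]))
```

View pics/c6.png

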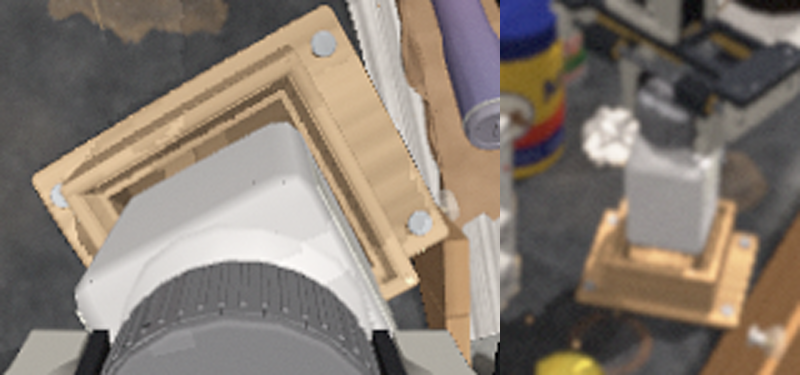

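The bottle is square with the pocket and centred over it: their edges run parallel. Lowering.

>>> {"op": "apply_moves", "data": {
  "deltas": [
    {"fingers":50,"delta_pos":[-0.5,0.3,6],"angular":[0,0,0]},
    {"fingers":50,"delta_pos":[-0.5,0.3,12],"angular":[0,0,0]},
    {"fingers":50,"delta_pos":[-0.5,0.3,18],"angular":[0,0,0]},
    {"fingers":50,"delta_pos":[-0.5,0.3,24],"angular":[0,0,0]},
    {"fingers":50,"delta_pos":[-0.5,0.3,28],"angular":[0,0,0]}
  ]
}}

```text
clock: 7.55
tool_pos: [0.4477, 0.2862, 0.1268]
orientation: [180.0, -0.0, -106.2]
force: [0.7, 0.4, -3.7]
opening: 0.0558
gripper_force: 30.0
```

No contact force, so the bottle is inside the mouth.

>>> {"op": "apply_moves", "data": {
  "deltas": [
    {"fingers":50,"delta_pos":[0,0,4],"angular":[0,0,0]},
    {"fingers":50,"delta_pos":[0,0,8],"angular":[0,0,0]},
    {"fingers":50,"delta_pos":[0,0,12],"angular":[0,0,0]},
    {"fingers":50,"delta_pos":[0,0,16],"angular":[0,0,0]},
    {"fingers":50,"delta_pos":[0,0,17.5],"angular":[0,0,0]},
    {"fingers":50,"delta_pos":[0,0,17.5],"angular":[0,0,0]},
    {"fingers":50,"delta_pos":[0,0,17.5],"angular":[0,0,0]}
  ]
}}

```text
clock: 8.25
tool_pos: [0.4479, 0.2863, 0.1102]
orientation: [-180.0, 0.0, -106.2]
force: [0.9, 0.2, -3.2]
opening: 0.0559
gripper_force: 30.0
```

>>> {"op": "apply_moves", "data": {
  "deltas": [
    {"fingers":50,"delta_pos":[0,0,1],"angular":[0,0,0]},
    {"fingers":50,"delta_pos":[0,0,2],"angular":[0,0,0]},
    {"fingers":50,"delta_pos":[0,0,2],"angular":[0,0,0]},
    {"fingers":50,"delta_pos":[0,0,2],"angular":[0,0,0]}
  ]
}}

```text
clock: 8.65
tool_pos: [0.448, 0.2866, 0.1085]
orientation: [-180.0, 0.0, -106.2]
force: [-2.2, 0.8, 4.5]
opening: 0.0556
gripper_force: 30.0
```

>>> {"op": "apply_moves", "data": {
  "deltas": [
    {"fingers":50,"delta_pos":[0,0,2],"angular":[0,0,0]},
    {"fingers":50,"delta_pos":[0,0,4],"angular":[0,0,0]},
    {"fingers":50,"delta_pos":[0,0,4],"angular":[0,0,0]},
    {"fingers":50,"delta_pos":[0,0,4],"angular":[0,0,0]}
  ]
}}

```text
clock: 9.05
tool_pos: [0.4482, 0.2868, 0.1047]
orientation: [-180.0, 0.1, -106.2]
force: [-2.8, 1.7, 7.7]
opening: 0.0557
gripper_force: 30.0
```

>>> {"op": "apply_moves", "data": {
  "deltas": [
    {"fingers":50,"delta_pos":[0,0,1.2],"angular":[0,0,0]},
    {"fingers":50,"delta_pos":[0,0,1.2],"angular":[0,0,0]},
    {"fingers":50,"delta_pos":[0,0,1.2],"angular":[0,0,-4]},
    {"fingers":50,"delta_pos":[0,0,1.2],"angular":[0,0,-8]},
    {"fingers":50,"delta_pos":[0,0,1.2],"angular":[0,0,-12]},
    {"fingers":50,"delta_pos":[0,0,1.2],"angular":[0,0,-16]},
    {"fingers":50,"delta_pos":[0,0,1.2],"angular":[0,0,-20]},
    {"fingers":50,"delta_pos":[0,0,1.2],"angular":[0,0,-20]}
  ]
}}

```text
clock: 9.85
tool_pos: [0.4484, 0.2869, 0.1037]
orientation: [-179.9, 0.1, -86.0]
force: [-1.9, 0.2, 8.8]
opening: 0.0557
gripper_force: 30.0
```

```bash
python3 - <<'E'
from h import *
o=ctrl.get_obs();print(o['tool_pos'],o['orientation'],o['force'],o['moment'])
E
```

```text
[0.44840579 0.28686749 0.1036865 ] [-1.79911325e+02  6.35300736e-02 -8.60378838e+01] [-1.85831217  0.17500113  8.80347611] [0.29075809 0.7829088  0.05899778]
```

The z moment is low, so the cap is turning. I'll finish the twist.

>>> {"op": "apply_moves", "data": {
  "deltas": [
    {"fingers":50,"delta_pos":[0,0,0],"angular":[0,0,-5]},
    {"fingers":50,"delta_pos":[0,0,0],"angular":[0,0,-10]},
    {"fingers":50,"delta_pos":[0,0,0],"angular":[0,0,-15]},
    {"fingers":50,"delta_pos":[0,0,0],"angular":[0,0,-20]},
    {"fingers":50,"delta_pos":[0,0,0],"angular":[0,0,-25]},
    {"fingers":50,"delta_pos":[0,0,0],"angular":[0,0,-30]},
    {"fingers":50,"delta_pos":[0,0,0],"angular":[0,0,-35]},
    {"fingers":50,"delta_pos":[0,0,0],"angular":[0,0,-40]},
    {"fingers":50,"delta_pos":[0,0,0],"angular":[0,0,-42]},
    {"fingers":50,"delta_pos":[0,0,0],"angular":[0,0,-42]}
  ]
}}

```text
clock: 10.85
tool_pos: [0.4483, 0.2868, 0.1037]
orientation: [-179.9, -0.0, -44.1]
force: [-1.7, 2.1, 7.9]
opening: 0.0557
gripper_force: 30.0
```

```bash
python3 - <<'E'
from h import *
o=ctrl.get_obs();print(o['tool_pos'],o['orientation'],o['force'],o['moment'])
im=ctrl.snapshot("wrist")[:,:,::-1]
cv2.imwrite("pics/c7.png",cv2.resize(im[120:270,180:380],(800,600),interpolation=cv2.INTER_CUBIC))
E
```

```text
[0.44829759 0.28680397 0.10365144] [-1.79903286e+02 -6.05100414e-03 -4.41082011e+01] [-1.66816142  2.09236442  7.90718545] [ 0.2964099   1.00648765 -0.00147066]
```

View pics/c7.png

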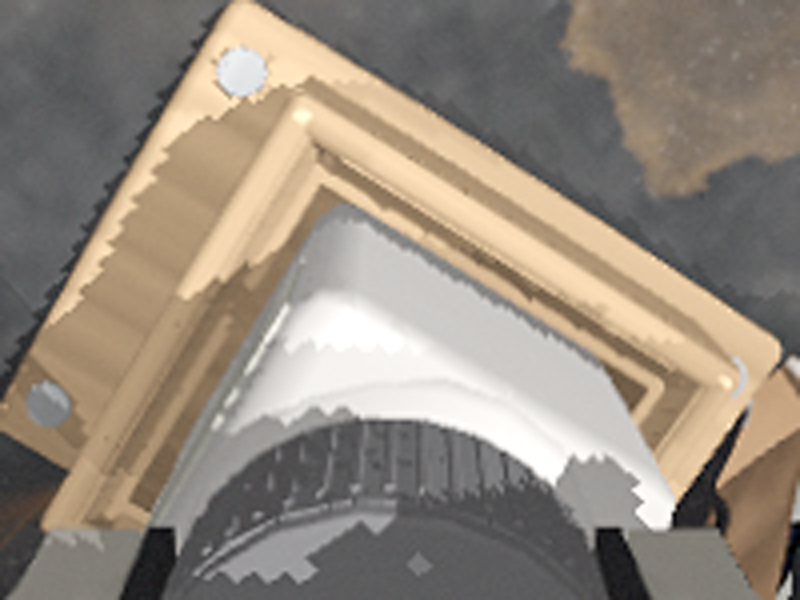

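The bottle stayed square in the pocket while the gripper turned 62°. Lifting straight up.

>>> {"op": "apply_moves", "data": {
  "deltas": [
    {"fingers":50,"delta_pos":[0,0,-3],"angular":[0,0,0]},
    {"fingers":50,"delta_pos":[0,0,-6],"angular":[0,0,0]},
    {"fingers":50,"delta_pos":[0,0,-9],"angular":[0,0,0]},
    {"fingers":50,"delta_pos":[0,0,-13],"angular":[0,0,0]},
    {"fingers":50,"delta_pos":[0,0,-17],"angular":[0,0,0]},
    {"fingers":50,"delta_pos":[0,0,-17],"angular":[0,0,0]}
  ]
}}

```text
clock: 11.5
tool_pos: [0.4479, 0.2862, 0.1202]
orientation: [-180.0, -0.0, -44.2]
force: [-1.1, 0.3, -1.3]
opening: 0.056
gripper_force: 30.0
```

Only the cap's weight is on the tool (−1.3 N), so the cap is off. Continuing up.

>>> {"op": "apply_moves", "data": {
  "deltas": [
    {"fingers":50,"delta_pos":[0,0,-8],"angular":[0,0,0]},
    {"fingers":50,"delta_pos":[0,0,-20],"angular":[0,0,0]},
    {"fingers":50,"delta_pos":[0,0,-34],"angular":[0,0,0]},
    {"fingers":50,"delta_pos":[0,0,-50],"angular":[0,0,0]},
    {"fingers":50,"delta_pos":[0,0,-62],"angular":[0,0,0]},
    {"fingers":50,"delta_pos":[0,0,-70],"angular":[0,0,0]},
    {"fingers":50,"delta_pos":[0,0,-72],"angular":[0,0,0]},
    {"fingers":50,"delta_pos":[0,0,-72],"angular":[0,0,0]},
    {"fingers":50,"delta_pos":[0,0,-72],"angular":[0,0,0]}
  ]
}}

```text
clock: 12.4
tool_pos: [0.4475, 0.286, 0.1912]
orientation: [179.9, 0.0, -44.2]
force: [0.2, -0.9, -0.8]
opening: 0.0557
gripper_force: 30.0
```

```bash
python3 - <<'E'
from h import *
o=ctrl.get_obs();print(o['tool_pos'],o['force'],o['opening'],o['gripper_force'])
im=ctrl.snapshot("wrist")[:,:,::-1];s=ctrl.snapshot("side")[:,:,::-1]
a=cv2.resize(im[70:270,180:380],(450,450),interpolation=cv2.INTER_CUBIC);b=cv2.resize(s[160:340,205:345],(350,450),interpolation=cv2.INTER_CUBIC)
cv2.imwrite("pics/c8.png",np.hstack([a,b]))
E
```

```text
[0.44747609 0.28597868 0.19123354] [ 0.20287529 -0.90096849 -0.80088972] 0.05567075971348455 29.999545039026998
```

View pics/c8.png

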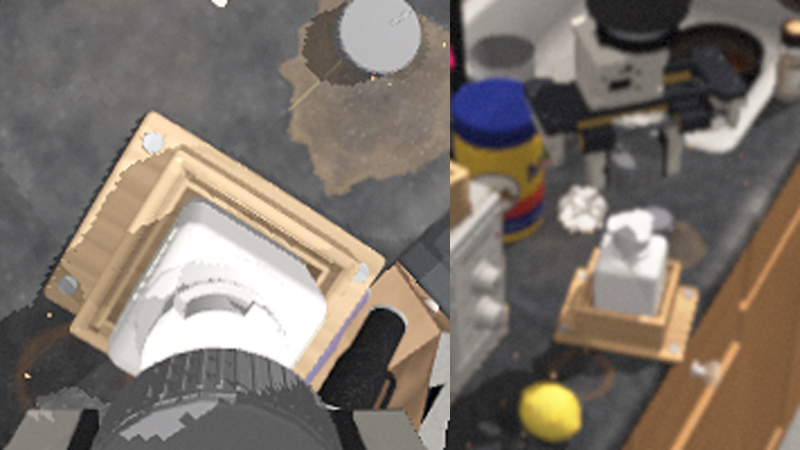

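The bottle stands open in the holder and the cap is held level about 8 cm above it. The jar and the lemon are in place. Handing in.

```bash
python3 -c "
from plant import ctrl
print(ctrl.close_job())"
```

```text
the job is handed in; nothing more can be done
None
```

The job is handed in, with no verdict returned: the bottle stands open in the holder's pocket, and the gripper holds the cap about 8 cm above it (30 N grip); the amber jar and lemon looked unmoved, and the arm never went near the spice jar.

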